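Prove a taper arbor in its socket and break it loose with the wedge

TASK

Try the orange-headed taper arbor in the black sprung taper socket: seat it fully home, its collar right down on the socket's steel nose, with a gentle twisting push (never so hard that the socket sinks 10 mm on its springs), and let go of it. Then drive the brass wedge through the socket's cross slot, under the arbor's tail, until the arbor has broken loose and stands upright on the wedge with its collar at least 8 mm clear of the nose; leave both like that and leave the other things alone.

Things in the scene. Friction and masses are not known exactly. Their poses are not given: they have to be found in the camera images.
- socket: Upright taper socket: fixed grey base 120 (x) x 100 x 6 mm, above it a sprung aluminium plate 90 x 90 mm with the black socket, 64 mm across. Origin on its vertical axis at the bench, z up. A cross slot, open at both ends, runs through along x: 15 mm wide, floor (the plate's top) 24 mm above the bench, walls to 28 mm either side of the axis, clear to 50 mm.
- socket_nose (a point): Centre of the steel nose ring's top (37 mm inside, 64 mm outside), 100 mm above the socket's origin. The jaws grip the shank over its last 7 mm. A straight push of 25 N leaves it 3 mm or more short; turned to and fro by about 0.3 rad it goes home, collar on the nose, under 14 to 18 N. It then stays stuck by friction (about 30 N to pull).
- float (a joint): How far (m) the aluminium plate with the socket has sunk on its springs under load: 0 up to about 5.5 N (the arbor's own weight does not sink it), then 1 mm more per 2 N, springing back when released. Over 10 mm (about 25 N) is leaning on it too hard.
- arbor: Steel arbor, 0.45 kg, upright in a black stand (70 mm cube). Origin at the centre of the collar's underside, z up its axis. Above: collar 54 mm across, 8 mm thick; neck; square orange head 30 x 30 mm (sides along x, y), from 20 to 60 mm. Below: taper shank, 30 mm across, narrowing 1 in 3.5, then an 11 mm round tail ending 62 mm down. Home: origin at the nose, tail end 14 mm over the slot floor.
- arbor_head (a point): Middle of the orange head, where to grip: on the axis, 45 mm above the arbor's origin. The arbor may be seated at any turn about its axis.
- wedge: Loose brass wedge, 0.24 kg, lying on the bench. Origin on its flat underside at the nose end, x towards the nose, z up. Blade 10 mm wide; top rises straight from 6 mm at the nose to 26 mm at 95 mm behind it, then level. Red handle 163 to 207 mm behind the nose, 18 mm wide, 36 mm high. On the slot floor it meets a seated arbor's tail with its nose 38 mm past the socket's axis.
- wedge_grip (a point): middle of the wedge's red handle, where to grip it across its 18 mm width: 185 mm behind the nose, 24 mm above the underside
- wedge_ramp (a point): Point on the wedge's slope 74 mm behind the nose, 21.5 mm high. With the nose 76 mm past the socket's axis the arbor is lifted 8 mm, at 95 mm past 12 mm (the most). Pushing takes up to about 25 N; the wedge stays where it is left.
- other_arbor: Not needed: dark arbor with a round green grip (28 mm diameter) in an equal stand block; leave it alone. Origin as on the other arbor.
- wrench: Not needed: open-ended wrench 180 mm long lying flat, origin under its middle
- grease_jar: Not needed: blue jar 64 mm diameter, 70 mm high, origin under its centre
- nest: Not needed: black square part nest 75 x 60 x 18 mm with a post 32 mm high, origin under its centre
- cap: Not needed: green disc 70 mm diameter, 12 mm thick, origin under its centre
- locknut: Not needed: steel ring 44 mm diameter, 14 mm high, origin under its centre
Not all that is in view belongs to the job. Leave any red look-alike of the arbor alone.

How it is judged:
By the outcome, as a careful person would: the job done as asked, in the order asked, and still so for the second after the job is handed in, with the robot touching nothing.
It also fails if it takes over 69 s, if anything falls off the work surface, if the arm or the gripper's body presses on something with over 40 N, if the wrist force passes 120 N, or if a joint passes its speed limit or range.

ROBOT

A 6-joint arm with a two-finger parallel gripper is mounted at the origin on the work surface. World frame = base frame: x ahead of the robot, y to its left, z up, the work surface at z = 0. Lengths are in m, angles in degrees, forces in N, time in s.
With the tool pointing down it reaches from about 0.35 to 0.85 m from the base axis. Payload 8.1 kg.
Tool frame: the origin (TCP) lies at the very end of the fingers, on their centre line; the grasp point (between the pads) lies ctrl.tcp_to_grasp behind it (ctrl.tcp_to_grasp is the distance from the TCP to the grasp point, in m); z points along the fingers, x is the direction in which the jaws open and shut, and the axes are right-handed (so a half turn about z gives the same grasp; the last joint's range is limited). The gripper opens to 93 mm and grips with 3 to 60 N. Pads are 15 mm wide; open, the fingers measure 128 mm over their backs; the gripper's body (75 mm by 188 mm) begins 65 mm behind the grasp point.
Start: joints at [-79.951, 7.471, 85.268, -0, 87.261, -4.893], TCP at [0.155, -0.58, 0.219] pointing down, gripper open.
Joint ranges: [-169.43, 169.43], [-51.17, 129.36], [1.28, 143.12], [-76.62, 256.62], [0, 156.53], [-152.29, 152.29]. Speed limits (degrees/s): [136.94, 136.94, 159.86, 180, 180, 180].

INTERFACE

Orientations are given as a 3x3 rotation matrix whose columns are the frame's x, y, z axes.
In Python, from plant import ctrl gives the robot as it stands. Calls block until the motion is done:
- ctrl.move_pose(position, orientation): joint-space move of the TCP to a pose.
- ctrl.move_straight(position, vel=0.15, frame=None, stop_force=None): straight line of the TCP; frame=None keeps the orientation; vel is the mean speed in m/s. With stop_force (N) it stops when the force on the tool has changed by that much, and returns True; else False.
- ctrl.move_joints(angles): joint-space move.
- ctrl.gripper_to(opening, effort=None): finger opening in m; effort is the grip in N (None keeps the last); returns when the fingers have stopped.
- ctrl.pause(seconds).
- ctrl.solve_ik(position, orientation): joint angles nearest the present ones, or None.
- ctrl.snapshot(name): name is "scene" or "side" or "wrist"; returns a dict with "img" (480x640x3 uint8, blue, green, red), "fx", "fy", "cx", "cy" (pixels), "view" (4x4, takes a point from world to camera coordinates); the wrist camera has in their place "mount" (4x4, takes a point from camera to tool coordinates, whose origin is the TCP and whose axes are the tool frame's). Camera axes: x right, y up, looking along -z (the intrinsics and any distortion apply to the point x, -y, -z); pixel columns grow to the right and rows downward; lengths in m; the calibration is good to about 2 mm. A picture is of the moment at which its call begins: read the wrist's pose just before it. There is no depth.
A pose or a line that the arm cannot do raises ctrl.IKError and nothing moves.
- ctrl.sign_off(): hands the job in, once; it reports no verdict.
Trained networks look in a picture, given as the dict that the camera call returned (one of the last four; its "shot" number tells which), for a name from the list of things; names that differ only in an ending like _2 or _b are one class to them, and where a whole thing is asked for, a point or a joint stands for the part that bears it (a point fixed in the world has none). Each returns a list of dicts, best first, with "score" (0 to 1); they miss things now and then, are a little off and sometimes report something else, mostly with a low value. They report only what shows in the picture. A call takes as long as a camera call. They do not tell look-alikes from the thing itself.
- ctrl.find_in(thing, picture): "box" ([left, top, right, bottom] in pixels, round what is visible of it).
Readings, each from a call of its own:
- ctrl.read_t(): time.
- ctrl.read_joint_positions(): joint angles.
- ctrl.read_dq(): joint speeds.
- ctrl.read_joint_efforts(): joint torques, N m.
- ctrl.read_position(): TCP position.
- ctrl.read_ee_rot(): TCP orientation.
- ctrl.read_ft_force(): force on the tool from outside, world axes, zero at the start.
- ctrl.read_wrist_torque(): the same for the moment, N m.
- ctrl.read_grip_width(): finger opening in m.
Only numpy, scipy, OpenCV 4.12 (cv2) and the standard library are available. Lean on these libraries where they do the work, as an engineer would, in place of code of your own. Each camera call takes 0.05 s, during which the arm holds its last target. There are 200 camera calls.

## Working session

There is one attempt and no reset: what is moved stays moved. The work goes in short steps, each a Python script; the robot and the scene stay as the last script left them, time stands still between calls to the robot, and variables do not carry over. Pictures are saved under pics/ and viewed, about 8 in all and at most 12, crops included, and the job is handed in when it is done.

```bash
mkdir -p pics; ls; python3 - <<'E'
from plant import ctrl
import cv2,numpy as np
print(ctrl.read_t(),ctrl.tcp_to_grasp,ctrl.read_position(),ctrl.read_ee_rot())
for n in ("scene","side"):
    s=ctrl.snapshot(n); cv2.imwrite(f"pics/{n}0.png",s["img"])
    print(n,{k:v for k,v in s.items() if k!="img"})
    for t in ("socket","arbor","wedge","other_arbor","wrench"):
        print(t,[(round(d["score"],2),np.round(d["box"]).astype(int).tolist()) for d in ctrl.find_in(t,s)][:4])
E
```

```text
pics
0.0 0.0188 [ 0.15461757 -0.57912957  0.2175701 ] [[ 2.57817027e-01 -9.66193697e-01 -3.47564455e-04]
 [-9.66191915e-01 -2.57817221e-01  1.86123359e-03]
 [-1.88792026e-03 -1.44043744e-04 -9.99998208e-01]]
scene {'fx': 558.5522101949314, 'fy': 558.5522101949314, 'cx': 318.29017411859223, 'cy': 241.93611244698158, 'view': array([[-0.70512795,  0.7089912 ,  0.01122731,  0.39729375],
       [-0.53975062, -0.54694338,  0.63993922,  0.29749649],
       [ 0.45985198,  0.44517908,  0.76834351, -1.78001973],
       [ 0.        ,  0.        ,  0.        ,  1.        ]]), 'shot': 1}
socket [(0.64, [290, 222, 342, 282])]
arbor [(0.69, [405, 292, 428, 323]), (0.63, [442, 263, 466, 293]), (0.62, [477, 284, 504, 320])]
wedge [(0.81, [279, 161, 319, 205]), (0.63, [443, 264, 466, 295]), (0.49, [400, 254, 417, 274])]
other_arbor [(0.62, [239, 268, 268, 293]), (0.61, [208, 235, 226, 249]), (0.53, [399, 252, 418, 278])]
wrench [(0.67, [178, 178, 211, 222])]
side {'fx': 501.6422735015236, 'fy': 501.6422735015236, 'cx': 324.75903606358406, 'cy': 241.8255840065257, 'view': array([[ 0.97055776, -0.24070015, -0.00900439, -0.56044572],
       [ 0.14745997,  0.56420237,  0.81236152, -0.1774181 ],
       [-0.19045524, -0.78977156,  0.58308463, -0.9632066 ],
       [ 0.        ,  0.        ,  0.        ,  1.        ]]), 'shot': 2}
socket [(0.6, [305, 230, 355, 293])]
arbor [(0.72, [234, 162, 254, 190]), (0.62, [226, 148, 241, 177]), (0.62, [285, 162, 308, 206])]
wedge [(0.65, [274, 324, 290, 421])]
other_arbor [(0.71, [259, 188, 280, 212])]
wrench [(0.78, [438, 379, 480, 476])]
```

View pics/scene0.png

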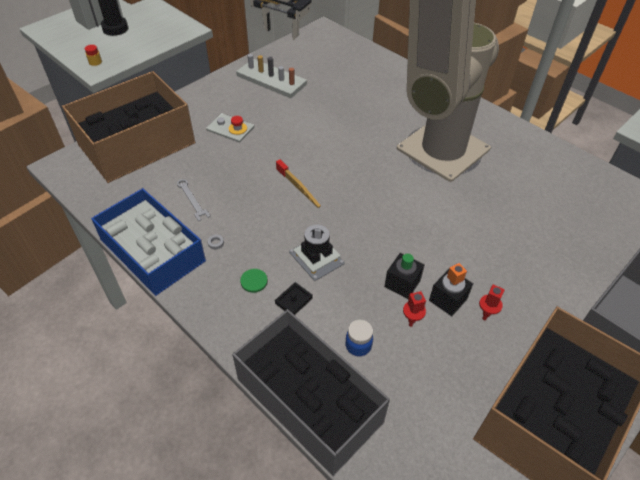

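View pics/side0.png

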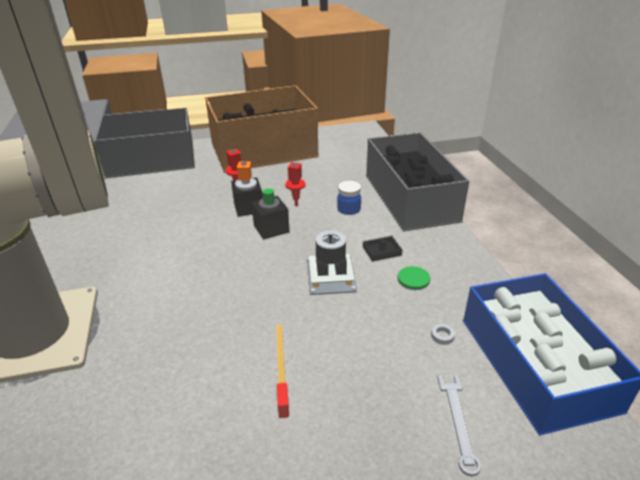

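Candidates for the arbor in the scene view: the orange head in a black stand at (457,272), red look-alikes at (416,305) and (495,298), and the green grip at (407,265). I pick (457,272). The socket nose is at (317,235), and the wedge's red handle is at (282,167) with its nose at (318,205).

```bash
cat > h.py <<'E'
from plant import ctrl
import cv2,numpy as np
def K(s): return np.array([[s["fx"],0,s["cx"]],[0,s["fy"],s["cy"]],[0,0,1]])
F=np.diag([1,-1,-1,1.])
def wview(s,p,R):  # world->camera of wrist shot
    T=np.eye(4);T[:3,:3]=R;T[:3,3]=p
    s["view"]=np.linalg.inv(T@s["mount"]);return s
def P(s): return K(s)@(F@s["view"])[:3]
def tri(s1,a,s2,b):
    X=cv2.triangulatePoints(P(s1),P(s2),np.float64(a).reshape(2,1),np.float64(b).reshape(2,1));return (X[:3]/X[3]).ravel()
def onz(s,px,z):
    V=s["view"];d=V[:3,:3].T@np.array([(px[0]-s["cx"])/s["fx"],-(px[1]-s["cy"])/s["fy"],-1]);o=-V[:3,:3].T@V[:3,3]
    return o+d*(z-o[2])/d[2]
def proj(s,X): q=P(s)@np.append(X,1);return q[:2]/q[2]
def down(yaw):  # tool down, jaw axis at yaw (deg)
    c,s=np.cos(np.radians(yaw)),np.sin(np.radians(yaw));return np.array([[c,s,0],[s,-c,0],[0,0,-1.]])
def wrist(name):
    p,R=ctrl.read_position(),ctrl.read_ee_rot();s=wview(ctrl.snapshot("wrist"),p,R);cv2.imwrite(f"pics/{name}.png",s["img"]);return s
E
cat > a.py <<'E'
from h import *
a=ctrl.snapshot("scene");b=ctrl.snapshot("side")
for n,p,q in (("head",(457,274),(244,173)),("nose",(317,234),(331,239)),("wh",(282,167),(283,400)),("wn",(318,205),(280,325)),
 ("redA",(416,300),(295,172)),("redB",(495,295),(234,160)),("green",(407,260),(268,196))):
    print(n,tri(a,p,b,q).round(3))
print(ctrl.snapshot("wrist")["mount"].round(3))
E
python3 a.py
```

```text
head [0.455 0.357 0.103]
nose [0.599 0.029 0.097]
wh [ 0.438 -0.281  0.018]
wn [ 0.464 -0.1    0.006]
redA [0.582 0.333 0.101]
redB [0.438 0.453 0.096]
green [0.499 0.242 0.094]
[[ 1.    -0.001 -0.    -0.   ]
 [-0.001 -0.966 -0.259 -0.071]
 [ 0.     0.259 -0.966 -0.167]
 [ 0.     0.     0.     1.   ]]
```

```bash
cat > b.py <<'E'
from h import *
ims=[]
for n,p,yaw in (("wedge",(.45,-.19,.22),-8),("socket",(.599,.029,.28),-8),("arbor",(.455,.357,.26),-8)):
    R=down(yaw); q=ctrl.solve_ik(np.array(p),R); print(n,None if q is None else np.round(q,0))
    ctrl.move_pose(np.array(p),R); s=wrist("w_"+n); np.savez("s_"+n,**s); print(ctrl.read_t())
    for t in ([n] if n!="wedge" else [n,"wedge_grip"]): print(t,[(round(d["score"],2),np.round(d["box"]).tolist()) for d in ctrl.find_in(t,s)][:3])
    ims.append(s["img"])
cv2.imwrite("pics/c1.png",cv2.resize(np.hstack(ims[:2]),(800,300)))
E
python3 b.py
```

```text
wedge [-29. -10. 102.  -0.  88. -21.]
2.5833
wedge [(0.64, [316.0, 118.0, 334.0, 329.0])]
wedge_grip [(0.69, [316.0, 112.0, 336.0, 329.0])]
socket [-2.  6. 80. -0. 94.  6.]
3.7917
socket [(0.68, [282.0, 152.0, 372.0, 255.0])]
arbor [33.  3. 85. -0. 91. 41.]
5.2417
arbor [(0.88, [299.0, 192.0, 359.0, 253.0]), (0.62, [264.0, 81.0, 324.0, 143.0])]
```

View pics/w_socket.png

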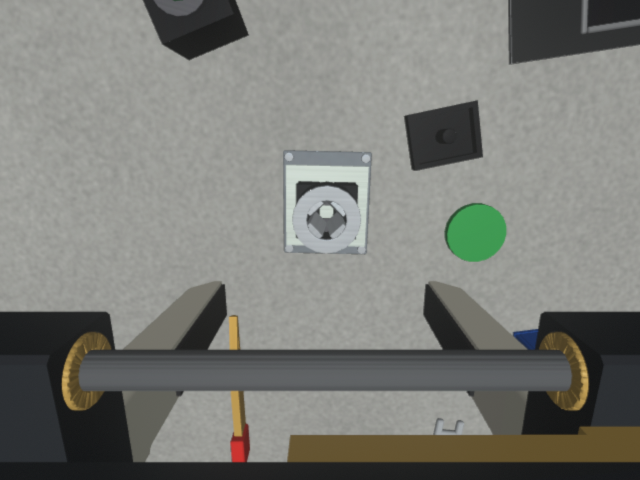

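View pics/w_arbor.png

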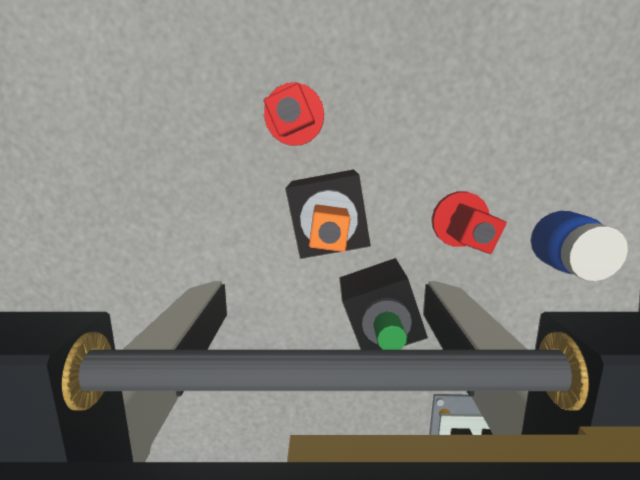

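View pics/w_wedge.png

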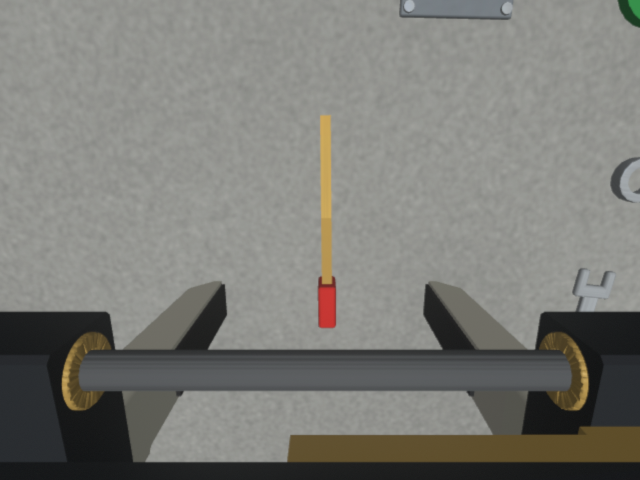

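Wrist views: the orange head is at (330,232) in its black stand, with the red look-alikes at (292,112) and (470,222) and the green one at (390,335). The nose ring is centred at about (326,218) and the base is elongated along the image vertical. The wedge runs from its nose at (326,116) to its handle at (327,303), already pointing roughly along the slot.

```bash
cat > c.py <<'E'
from h import *
L=lambda n:{k:v for k,v in np.load(f"s_{n}.npz").items()}
def big(m):
    m=cv2.morphologyEx(m.astype(np.uint8),cv2.MORPH_OPEN,np.ones((3,3)));c,_=cv2.findContours(m,0,2);return max(c,key=cv2.contourArea)
def rect(s,c,z):
    r=cv2.boxPoints(cv2.minAreaRect(c));w=np.array([onz(s,p,z) for p in r]);e=np.diff(np.vstack([w,w[:1]]),axis=0)[:2]
    print("  px",r.round(1).tolist(),"\n  c",w.mean(0).round(4),"edges",[(round(1e3*np.linalg.norm(v),1),round(np.degrees(np.arctan2(v[1],v[0])),1)) for v in e])
s=L("arbor");h=cv2.cvtColor(s["img"],cv2.COLOR_BGR2HSV);roi=np.zeros(h.shape[:2],bool);roi[185:265,280:380]=1
o=roi&(h[...,0]>6)&(h[...,0]<20)&(h[...,1]>120)
print("V",np.percentile(h[o][:,2],[5,25,50,75,95]))
rect(s,big(o&(h[...,2]>185)),.13); print("dot",onz(s,(329.5,232.5),.13))
g=roi&(h[...,1]<60)&(h[...,2]>120)
s=L("socket");h=cv2.cvtColor(s["img"],cv2.COLOR_BGR2HSV)
print("hsv plate/ring/base/bench",h[172,305],h[220,300],h[200,287],h[200,250])
for p in ((284,150),(371,152),(367,254),(284,253)):print(onz(s,p,.006).round(4))
print("ring",[onz(s,p,.1).round(4)[:2].tolist() for p in ((293,218),(360.5,218),(326,186),(326,252))],"bolts",[onz(s,p,.007).round(4)[:2] for p in ((289,157),(366,158),(289,249),(362,249))])
s=L("wedge");h=cv2.cvtColor(s["img"],cv2.COLOR_BGR2HSV)
r=((h[...,0]<6)|(h[...,0]>174))&(h[...,1]>150)&(h[...,2]>70);r[:270]=0
rect(s,big(r),.042)
y=(h[...,0]>12)&(h[...,0]<28)&(h[...,1]>80);y[300:]=0;c=big(y);rect(s,c,.02)
t=np.median([q[0] for q in c.reshape(-1,2) if q[1]==c[...,1].min()]);print("nose",onz(s,(t,c[...,1].min()),.006).round(4), "back px", onz(s,(327,327.5),.036).round(4),onz(s,(327,303),.036).round(4))
b=L("socket")["img"][135:270,265:390];a=L("arbor")["img"][170:275,260:385]
cv2.imwrite("pics/crop.png",np.hstack([cv2.resize(b,(400,432),interpolation=2),cv2.resize(a,(400,432),interpolation=2)]))
E
python3 c.py
```

```text
V [141. 192. 241. 244. 246.]
  px [[308.70001220703125, 246.6999969482422], [313.3999938964844, 211.3000030517578], [349.79998779296875, 216.10000610351562], [345.1000061035156, 251.5]] 
  c [0.4591 0.3574 0.13  ] edges [(np.float64(29.3), np.float64(74.1)), (np.float64(29.0), np.float64(-15.7))]
dot [0.45921192 0.35662986 0.13      ]
hsv plate/ring/base/bench [ 68  14 219] [102  13 189] [ 66  12 210] [ 42   8 161]
[0.5612 0.0955 0.006 ]
[0.6576 0.0798 0.006 ]
[ 0.64   -0.0384  0.006 ]
[ 0.5412 -0.0233  0.006 ]
ring [[0.5693, 0.0349], [0.631, 0.0262], [0.6035, 0.0598], [0.595, -0.0017]] bolts [array([0.5656, 0.0872]), array([0.6512, 0.0741]), array([ 0.5481, -0.019 ]), array([ 0.6346, -0.0311])]
  px [[319.0, 285.0], [335.0, 285.0], [335.0, 326.0], [319.0, 326.0]] 
  c [ 0.4397 -0.2744  0.042 ] edges [(np.float64(15.4), np.float64(-8.0)), (np.float64(43.5), np.float64(-97.6))]
  px [[319.6000061035156, 115.0], [330.0, 114.9000015258789], [331.6000061035156, 283.0], [321.20001220703125, 283.1000061035156]] 
  c [ 0.452  -0.1781  0.02  ] edges [(np.float64(9.5), np.float64(-7.5)), (np.float64(163.5), np.float64(-97.3))]
nose [ 0.4634 -0.0963  0.006 ] back px [ 0.4361 -0.3007  0.036 ] [ 0.4398 -0.2741  0.036 ]
```

View pics/crop.png

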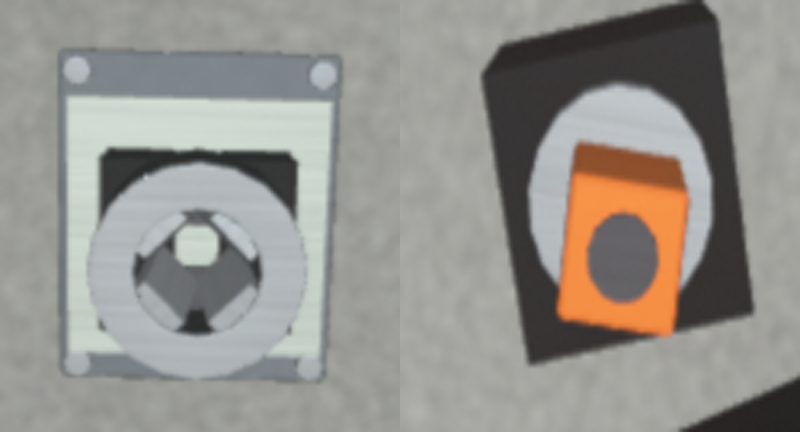

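Crop: the slot runs along the image vertical, at a heading of about 81° in world. The nose centre comes out near (0.600, 0.029). The orange square head is at (0.459, 0.357) with its sides at -15.8°/74.2°. Now I'll grip the arbor and bring it over the socket.

```bash
cat > d.py <<'E'
from h import *
A=np.array([.4592,.3570]);N=np.array([.600,.029]);R=down(-15.8)
ctrl.gripper_to(.055,30)
ctrl.move_pose(np.r_[A,.16],R)
print("stop",ctrl.move_straight(np.r_[A,.0965],vel=.08,stop_force=8))
ctrl.gripper_to(0.0,60);ctrl.pause(.1);print("w",ctrl.read_grip_width(),ctrl.read_ft_force().round(1))
ctrl.move_straight(np.r_[A,.28],vel=.15);print("w",ctrl.read_grip_width(),ctrl.read_ft_force().round(1))
ctrl.move_pose(np.r_[N,.28],down(-9));ctrl.move_straight(np.r_[N,.20],vel=.15);ctrl.pause(.2)
print(ctrl.read_t(),ctrl.read_position(),ctrl.read_ft_force().round(1),np.round(ctrl.read_joint_positions()))
a=ctrl.snapshot("scene");b=ctrl.snapshot("side")
for s,n in ((a,"scene"),(b,"side")):
    for z in (.1,):print(n,"nose",proj(s,np.r_[N,z]).round(1),"head",proj(s,np.r_[N,.2188]).round(1),"tail",proj(s,np.r_[N,.174-.062]).round(1))
def crop(s): u,v=proj(s,np.r_[N,.13]).astype(int);return cv2.resize(s["img"][v-50:v+50,u-40:u+40],(400,500),interpolation=2)
cv2.imwrite("pics/hover.png",np.hstack([crop(a),crop(b)]))
for s in(a,b):print(proj(s,np.r_[N,.13]).astype(int))
E
python3 d.py
```

```text
stop False
w 0.029620785594584267 [ 0.8 -0.9  2.3]
w 0.029576115883771296 [-0.7 -0.5 -4.5]
11.7417 [0.6009273  0.02902202 0.20175399] [-0.3  0.4 -4.2] [-2.  8. 86.  0. 85.  7.]
scene nose [316.7 233.3] head [317.1 200.6] tail [316.7 230.2]
side nose [331.5 237.7] head [331.4 187.6] tail [331.5 232.9]
[316 225]
[331 225]
```

View pics/hover.png

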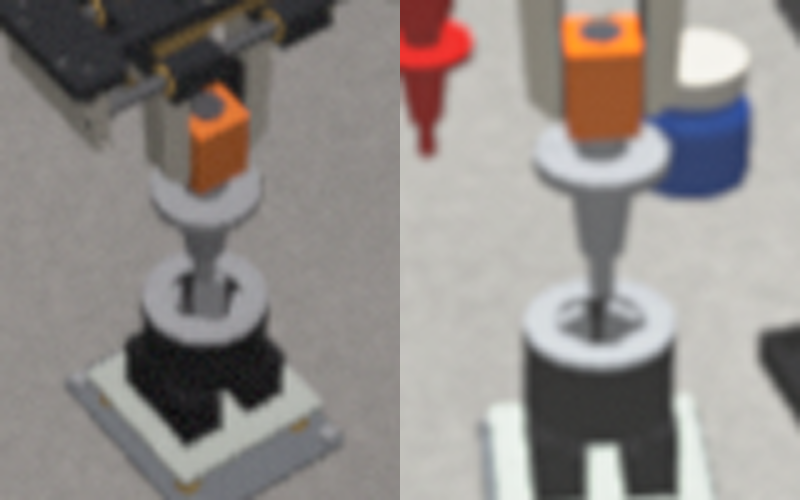

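The shank hangs centred over the nose in both views. Next is the seating with force logging.

```bash
cat > e.py <<'E'
from h import *
N=np.array([.600,.029]);f0=ctrl.read_ft_force()
log=lambda t:print(t,round(ctrl.read_t(),2),(1e3*ctrl.read_position()).round(1),(ctrl.read_ft_force()-f0).round(1))
print(ctrl.move_straight(np.r_[N,.145],vel=.08,stop_force=8));log("pre")
z=.145
if ctrl.read_position()[2]<.149:
    print(ctrl.move_straight(np.r_[N,.124],vel=.02,stop_force=10));log("contact")
    z=ctrl.read_position()[2]-.0017
E
python3 e.py
```

```text
False
pre 12.68 [600.3  29.  145.4] [ 0.3 -0.4  0.9]
True
contact 13.42 [600.1  28.7 130.3] [ 1.2 -0.2  8.1]
```

```bash
cat > f.py <<'E'
from h import *
N=np.array([.600,.029]);Fw=-4.2
z=ctrl.read_position()[2]
for i in range(9):
    F=ctrl.read_ft_force()[2]-Fw
    z-=np.clip((16-F)/2*1e-3,-.003,.0025)
    z=max(z,.1185)
    t=ctrl.read_t()
    hit=ctrl.move_straight(np.r_[N,z],vel=.02,frame=down(-9+(17 if i%2==0 else -17)),stop_force=12)
    p=ctrl.read_position();f=ctrl.read_ft_force();f[2]-=Fw
    print(i,hit,round(ctrl.read_t()-t,2),"zc",round(z*1e3,1),(p*1e3).round(1),f.round(1),ctrl.read_wrist_torque().round(2),"arbor z est",round(p[2]*1e3+max(0,(f[2]-5.5)/2),1))
E
python3 f.py
```

```text
0 False 0.45 zc 127.8 [600.1  28.8 128.6] [-1.9 -1.7  9.6] [-0.29  0.45  0.2 ] arbor z est 130.7
1 False 0.74 zc 125.3 [600.2  28.8 126.5] [-3.  -0.8 10.9] [-0.24  0.81  0.03] arbor z est 129.2
2 False 0.74 zc 122.8 [600.2  28.7 124.4] [-4.4 -1.1 14.4] [-0.31  1.   -0.01] arbor z est 128.8
3 False 0.74 zc 122.0 [600.2  28.8 123.6] [-4.7 -0.5 13.7] [-0.21  1.08 -0.03] arbor z est 127.7
4 False 0.74 zc 120.9 [600.2  28.7 122.6] [-5.8 -1.5 15. ] [-0.34  1.12 -0.01] arbor z est 127.3
5 False 0.74 zc 120.4 [600.3  28.8 122.1] [-5.6 -1.  15.6] [-0.27  1.28  0.02] arbor z est 127.2
6 False 0.74 zc 120.2 [600.2  28.7 121.9] [-5.8 -0.6 16. ] [-0.27  1.24  0.08] arbor z est 127.2
7 False 0.74 zc 120.2 [600.2  28.8 121.9] [-5.8 -0.7 15.3] [-0.19  1.19 -0.01] arbor z est 126.8
8 False 0.74 zc 119.8 [600.2  28.7 121.7] [-5.9 -1.9 16. ] [-0.31  1.25  0.04] arbor z est 126.9
```

```bash
cat > g.py <<'E'
from h import *
N=np.array([.5985,.0285]);Fw=-4.2;z=.1192
for i,a in enumerate((17,-17,17,-17,0)):
    ctrl.move_straight(np.r_[N,z],vel=.02,frame=down(-9+a),stop_force=12)
    p=ctrl.read_position();f=ctrl.read_ft_force();f[2]-=Fw
    print((p*1e3).round(1),f.round(1),"est",round(p[2]*1e3+max(0,(f[2]-5.5)/2),1))
    if f[2]<16.5: z-=.0005
    if f[2]>18: z+=.0005
ctrl.move_straight(np.r_[N,.1255],vel=.03);print((ctrl.read_position()*1e3).round(1),ctrl.read_ft_force().round(1))
ctrl.gripper_to(.06,60);ctrl.pause(.2);print(ctrl.read_ft_force().round(1))
ctrl.move_straight(np.r_[N,.25],vel=.2)
ctrl.move_pose(np.array([.4387,-.2745,.10]),down(-7.6));print(ctrl.read_t())
a=ctrl.snapshot("scene");b=ctrl.snapshot("side")
def crop(s): u,v=proj(s,np.r_[N,.09]).astype(int);return cv2.resize(s["img"][v-40:v+40,u-32:u+32],(400,500),interpolation=2)
cv2.imwrite("pics/seated.png",np.hstack([crop(a),crop(b)]))
E
python3 g.py
```

```text
[600.1  28.6 121.8] [-0.5  0.7 15.7] est 126.9
[600.   28.7 121.4] [-2.   0.3 16.1] est 126.7
[600.   28.6 121. ] [-2.3  1.5 17.6] est 127.0
[600.   28.7 121. ] [-2.5  0.7 17.1] est 126.8
[600.   28.7 121. ] [-2.7  0.2 17.8] est 127.1
[599.7  28.6 126.5] [5.3 2.  3.6]
[ 0.4 -1.2  0. ]
26.1917
```

View pics/seated.png

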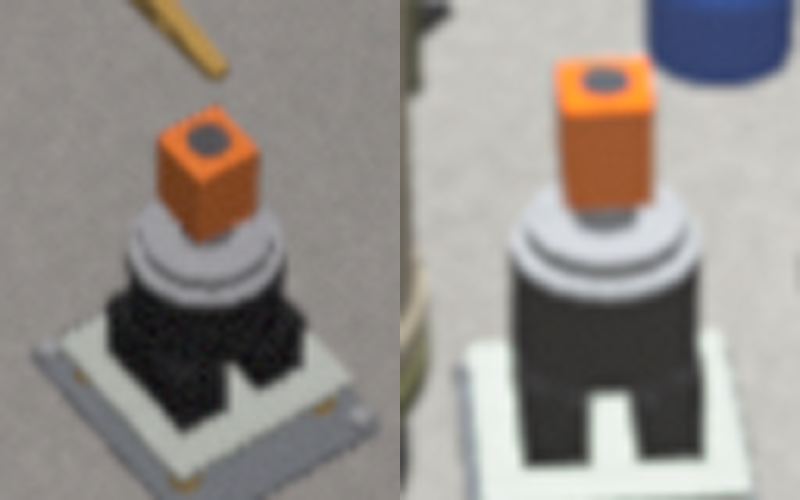

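Seated: the collar lies on the nose ring in both views, and the height estimate levelled off at 127 mm, which is where home should be. Now the wedge.

```bash
cat > i.py <<'E'
from h import *
N=np.array([.600,.029]);u=np.array([np.cos(np.radians(81.2)),np.sin(np.radians(81.2))])
W=np.array([.4389,-.2790])
ctrl.gripper_to(.045,40)
ctrl.move_straight(np.r_[W,.06],vel=.15,frame=down(-7.6))
print(ctrl.move_straight(np.r_[W,.0065],vel=.06,stop_force=6),ctrl.read_position().round(4))
ctrl.gripper_to(0,60);ctrl.pause(.1);print("w",ctrl.read_grip_width(),ctrl.read_position().round(4))
ctrl.move_straight(np.r_[W,.08],vel=.15)
H=N-.255*u
ctrl.move_pose(np.r_[H,.08],down(-8.8));ctrl.move_straight(np.r_[H,.0365],vel=.1);ctrl.pause(.2)
p=ctrl.read_position();print(ctrl.read_t(),p.round(4),ctrl.read_ft_force().round(1))
a=ctrl.snapshot("scene");b=ctrl.snapshot("side");n=p[:2]+.185*u
for s in(a,b):print("nose exp",proj(s,np.r_[n,p[2]-.005+.003]).round(1),"axis slot",proj(s,np.r_[N-.045*u,.024]).round(1))
def crop(s,w,h): u_,v=proj(s,np.r_[N-.09*u,.05]).astype(int);print(u_-w,v-h);return cv2.resize(s["img"][v-h:v+h,u_-w:u_+w],(400,500),interpolation=2)
cv2.imwrite("pics/wpre.png",np.hstack([crop(a,56,70),crop(b,56,70)]))
E
python3 i.py
```

```text
False [ 0.4392 -0.2793  0.0069]
w 0.017765362060308994 [ 0.439  -0.2791  0.0067]
30.9333 [ 0.5617 -0.2234  0.0376] [ 0.  -0.6 -2.1]
nose exp [300.7 233. ] axis slot [306.5 241.5]
nose exp [335.4 283.2] axis slot [333.7 279.7]
240 154
280 214
```

View pics/wpre.png

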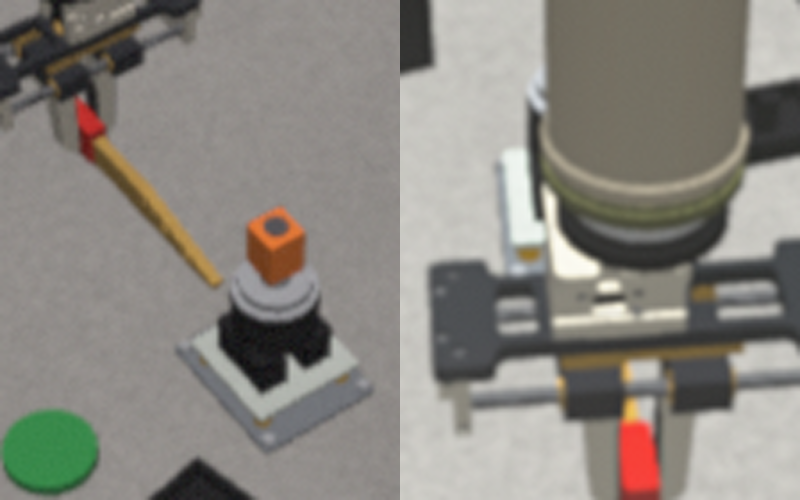

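The wedge nose appears at (300.8,233) in the scene view, as predicted, so it isn't drooping. I'll enter the slot now.

```bash
cat > j.py <<'E'
from h import *
N=np.array([.600,.029]);u=np.array([np.cos(np.radians(81.2)),np.sin(np.radians(81.2))]);f0=ctrl.read_ft_force()
def st(t,h=None):
    p=ctrl.read_position();print(t,h,round(ctrl.read_t(),1),"nose",round(1e3*((p[:2]-N)@u+.185),1),(p*1e3).round(1),(ctrl.read_ft_force()-f0).round(1))
go=lambda d,z,v,sf:ctrl.move_straight(np.r_[N+(d-.185)*u,z],vel=v,stop_force=sf)
h=go(-.010,.0365,.08,8);st("in",h)
if not h:
    h=go(-.010,.0295,.02,3);st("down",h);z=ctrl.read_position()[2]
    h=go(.030,z,.05,10);st("fwd",h)
    if not h:
        for d in (.045,.06,.078,.092):
            h=go(d,z,.03,40);st("push",h)
            if h:break
E
python3 j.py
```

```text
in False 31.9 nose -10.2 [ 570.2 -163.9   36.6] [-0.3  0.   1.6]
down True 32.3 nose -10.2 [ 569.8 -163.9   28.7] [-0.7  0.1  4.2]
fwd False 33.3 nose 30.2 [ 576.3 -124.    28.7] [-0.4  2.   5. ]
push False 33.9 nose 44.6 [ 578.7 -109.8   28.9] [-0.8 -4.3  5.8]
push False 34.6 nose 57.5 [580.8 -97.1  29. ] [ -2.7 -12.7   6.4]
push False 35.3 nose 77.2 [583.7 -77.6  28.9] [-1.  -5.6  5.5]
push False 36.0 nose 92.3 [585.9 -62.7  28.8] [ 0.3 -1.1  5.9]
```

```bash
cat > k.py <<'E'
from h import *
N=np.array([.600,.029]);u=np.array([np.cos(np.radians(81.2)),np.sin(np.radians(81.2))])
ctrl.gripper_to(.045);ctrl.pause(.2);print(ctrl.read_ft_force().round(1))
p=ctrl.read_position();ctrl.move_straight(np.r_[p[:2],.20],vel=.15)
ctrl.move_pose(np.array([.40,-.25,.25]),down(-30));ctrl.pause(.3);print(ctrl.read_t())
a=ctrl.snapshot("scene");b=ctrl.snapshot("side")
for s in(a,b):print("top exp +11",proj(s,np.r_[N,.171]).round(1),"home",proj(s,np.r_[N,.160]).round(1),"nose92",proj(s,np.r_[N+.092*u,.027]).round(1))
def crop(s,w,h): u_,v=proj(s,np.r_[N,.09]).astype(int);print(u_-w,v-h);return cv2.resize(s["img"][v-h:v+h,u_-w:u_+w],(400,500),interpolation=2)
cv2.imwrite("pics/end.png",np.hstack([crop(a,40,50),crop(b,40,50)]))
E
python3 k.py
```

```text
[ 0.5 -0.1 -1. ]
39.4417
top exp +11 [316.9 214.3] home [316.9 217.4] nose92 [337.8 274.2]
top exp +11 [331.5 208.6] home [331.5 213.2] nose92 [327.5 240.6]
276 185
291 191
```

View pics/end.png

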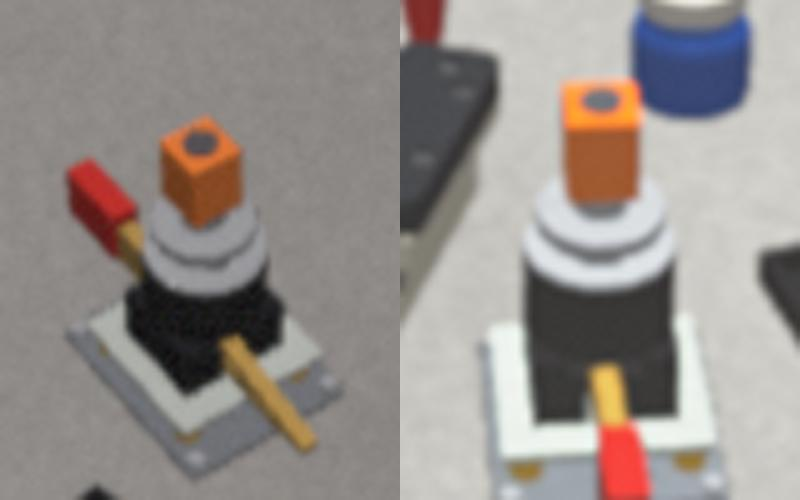

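The scene view's head-top dot suggests about 11 mm of lift or more, but the side view suggests less. I'll measure both to sub-pixel against the seated pictures, and check whether the arbor leans.

```bash
cat > l.py <<'E'
from h import *
N=np.array([.600,.029])
a=ctrl.snapshot("scene");b=ctrl.snapshot("side");S=cv2.imread("pics/seated.png");E=cv2.imread("pics/end.png")
def dot(c):
    h=cv2.cvtColor(c,cv2.COLOR_BGR2HSV);o=((h[...,0]>4)&(h[...,0]<20)&(h[...,1]>150)&(h[...,2]>200)).astype(np.uint8)
    cs,_=cv2.findContours(o,0,2);k=max(cs,key=cv2.contourArea);f=np.zeros_like(o);cv2.drawContours(f,[cv2.convexHull(k)],-1,1,-1)
    m=f*((h[...,1]<110).astype(np.uint8));m=cv2.morphologyEx(m,cv2.MORPH_OPEN,np.ones((5,5)));M=cv2.moments(m,True);return np.array([M["m10"],M["m01"]])/M["m00"]
D={}
for tag,I,n0,w,hh in (("seat",S,np.array([.5985,.0285]),32,40),("end",E,N,40,50)):
    for j,s in enumerate((a,b)):
        o=proj(s,np.r_[n0,.09]).astype(int)-[w,hh];k=400/(2*w)
        D[tag,j]=o+(dot(I[:,400*j:400*j+400])+.5)/k-.5
    print(tag,D[tag,0].round(2),D[tag,1].round(2),"tri top",tri(a,D[tag,0],b,D[tag,1]).round(4))
E
python3 l.py
```

```text
seat [316.83 216.9 ] [330.23 213.12] tri top [0.5984 0.0283 0.1605]
end [315.6  213.17] [330.78 210.51] tri top [0.598  0.0234 0.1698]
```

The head top is 9.3 mm above its seated height but has moved about 5 mm towards -y, so it leans a few degrees. I'll regrip, push onto the level part (nose about 101 mm) for the full lift, and draw back 2 mm to relieve the lean.

```bash
cat > m.py <<'E'
from h import *
N=np.array([.600,.029]);u=np.array([np.cos(np.radians(81.2)),np.sin(np.radians(81.2))])
X=lambda d:N+(d-.185)*u
def st(t,h=None):
    p=ctrl.read_position();print(t,h,round(ctrl.read_t(),1),"nose",round(1e3*((p[:2]-N)@u+.185),1),(p*1e3).round(1),(ctrl.read_ft_force()).round(1))
ctrl.move_pose(np.r_[X(.092),.20],down(-8.8))
h=ctrl.move_straight(np.r_[X(.092),.0295],vel=.12,stop_force=8);st("down",h)
if not h:
    ctrl.gripper_to(0,40);st("grip");print(ctrl.read_grip_width())
    z=ctrl.read_position()[2]-.0005
    st("push",ctrl.move_straight(np.r_[X(.101),z],vel=.03,stop_force=25))
    st("back",ctrl.move_straight(np.r_[X(.0985),z],vel=.03,stop_force=25))
    ctrl.gripper_to(.045);ctrl.pause(.1)
p=ctrl.read_position();ctrl.move_straight(np.r_[p[:2],.20],vel=.15)
ctrl.move_pose(np.array([.40,-.25,.25]),down(-30));ctrl.pause(.3);print(ctrl.read_t())
a=ctrl.snapshot("scene");b=ctrl.snapshot("side")
def crop(s,w,h): u_,v=proj(s,np.r_[N,.09]).astype(int);return cv2.resize(s["img"][v-h:v+h,u_-w:u_+w],(400,500),interpolation=2)
cv2.imwrite("pics/end.png",np.hstack([crop(a,40,50),crop(b,40,50)]))
E
python3 m.py && python3 l.py
```

```text
down False 42.3 nose 92.0 [586.6 -63.   30.5] [-0.   1.   0.5]
grip None 42.8 nose 92.0 [585.8 -62.9  29.6] [ 0.2 -0.3 -0.4]
0.01761516813196332
push False 43.3 nose 101.7 [587.4 -53.3  29.1] [0.1 2.  1.2]
back False 43.5 nose 98.6 [586.8 -56.4  29.1] [-0.5  1.4  0.3]
46.9167
seat [316.83 216.9 ] [330.23 213.12] tri top [0.5984 0.0283 0.1605]
end [318.04 215.42] [330.29 207.22] tri top [0.5998 0.0336 0.171 ]
```

View pics/end.png

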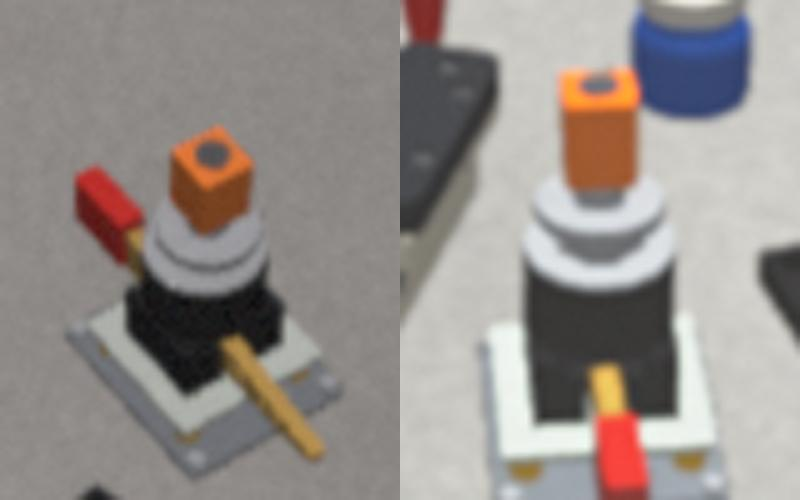

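Lift is now about 10.5 mm, but the lean has flipped to about +5 mm at the top, within the socket's play. One small forward nudge of about 1.4 mm should centre it, and there is time for it.

```bash
sed -e 's/X(.092)/X(.0985)/g' -e 's/X(.101),z\]/X(.0999),z]/' -e '/"back"/d' -e 's/\]-.0005/]-.0003/' m.py > n.py; python3 n.py && python3 l.py
```

```text
down False 49.7 nose 98.5 [587.6 -56.6  30.5] [ 0.1 -0.5  0. ]
grip None 50.3 nose 98.5 [586.8 -56.5  29.6] [ 0.6 -0.5  0.6]
0.017529950344023427
push False 50.5 nose 99.9 [587.  -55.2  29.3] [ 0.2 -0.8  0.4]
53.9583
seat [316.83 216.9 ] [330.23 213.12] tri top [0.5984 0.0283 0.1605]
end [317.62 214.69] [330.08 207.82] tri top [0.5988 0.0313 0.1711]
```

```bash
python3 -c "
from plant import ctrl
print(ctrl.sign_off(),ctrl.read_t())"
```

```text
the job is handed in; nothing more can be done
the job is handed in; nothing more can be done
```

The job is handed in, at about 54 s of the 69 s allowed. The arbor was seated home, then broken loose, and it now stands on the wedge. The socket never sank more than about 6 mm.

- **Seating:** I twisted the orange-headed arbor by ±0.3 rad under at most about 18 N. Its height levelled off at 127 mm, which matches home. Both camera views showed the collar down on the nose, and I let go of it there.
- **Wedge:** It went through the slot with at most about 13 N along the slot and now has its nose about 100 mm past the socket's axis. The gripper has released it and is well clear.
- **Lift:** My last measurement puts the arbor's top 10.6 mm above its seated height, good to about 1–2 mm. The requirement was 8 mm.
- **Lean:** After the first push the arbor leaned about 5 mm at the top towards -y, with a lift of only 9.3 mm. Drawing the wedge back 2.5 mm tipped it about as far the other way. A 1.4 mm forward nudge left about 3 mm at the top, roughly 2°. I measured this last state but did not view a picture of it.

I didn't touch the other things on the bench.

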